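# Swap the brittle minnow and the float between their two rests

### The job

The hollow minnow lure and the float were put away in each other's rest: swap them, so that the minnow lies in the long rest and the float in the short one, each sitting flat and lengthwise down in the channel and not sticking out past either end. Their thin shells crack easily, so hold them with a light grip and set them down softly, neither dropping nor pressing them; the empty rubber mat is there to lay one aside. Leave everything else on the ledge where it is.

Things in the scene. Friction and masses are not known exactly. Their poses are not given: they have to be found in the camera images.
- minnow: Thin-shelled blue minnow lure, 170 mm long (nose at x +85), flat sides 34 mm apart for x -35 to +40, 42 mm tall, standing on its flat belly; about 120 g. Origin: under the belly at mid-length, z up. Pinch its middle across y, 28 mm above the belly. Cracks if the fingers' forces sum to over 70 N (35 N a side), it is pressed on a support with over 35 N, or falls over 15 mm.
- bobber: Balsa float: spindle 100 mm long on its x, 44 mm across (full width for x -20 to +20), on a flat aluminium foot 90 x 34 x 4 mm; spindle axis 24 mm above the foot's underside; about 90 g. Origin: under the foot at mid-length, z up. Pinch its middle across y, 26 mm up. Cracks if the fingers' forces sum to over 70 N (35 N a side), it is pressed on a support with over 35 N, or falls over 15 mm.
- long_rest: Fixed wooden rest, 200 mm long (its x), 70 mm wide. Channel along x, open at both ends: floor 30 mm above the ledge, 46 mm wide between cheeks 6 mm thick and 10 mm high. No cheeks over the middle 70 mm of its length: room for the fingers beside what lies there (tips stay above the floor). At the start it holds the float. Origin: on the ledge under its centre; z up.
- short_rest: Fixed wooden rest, 130 mm long (its x), 70 mm wide. Channel along x, open at both ends: floor 30 mm above the ledge, 46 mm wide between cheeks 6 mm thick and 10 mm high. No cheeks over the middle 70 mm of its length: room for the fingers beside what lies there (tips stay above the floor). At the start it holds the minnow, overhanging both its ends. Origin: on the ledge under its centre; z up.
- mat: Flat black rubber mat fixed on the ledge between the two rests, 200 mm (its x) by 130 mm (its y), 4 mm thick, empty. Origin: on the ledge under its centre.
- table: The white fibreglass ledge all stands on, top at z = 0. At its far right stands a fixed wooden float box with a swing door, 150 mm tall, out of the way.
- dispenser: Bystander: clear upright push dispenser of orange beads, 68 mm across, 114 mm tall. Origin under its centre.
- reel: Bystander: aluminium reel lying flat, 84 mm across, 44 mm tall, with a crank on top that rises to 79 mm. Origin under its centre.
- mould: Bystander: steel sinker mould, a 62 x 100 x 25 mm block with two wooden handles 40 mm long on its +y end; beyond the mat. Origin under the block's centre.
- spool: Bystander: black line spool, 60 mm across, 30 mm tall. Origin under its centre.
- bottle: Bystander: white plastic bottle, 54 mm across, 150 mm tall. Origin under its centre.
- mug: Bystander: steel mug, 80 mm across, 92 mm tall. Origin under its centre.
- wrench: Bystander: steel wrench lying flat, 150 mm long. Origin under its middle.
Not all that is in view belongs to the job. There is more than one size of the bobber; the job needs the middle-sized.

How it is judged:
By the outcome, as a careful person would: the job done as asked, in the order asked, and still so for the second after the job is handed in, with the robot touching nothing.
It also fails if it takes over 58 s, if anything falls off the work surface, if the arm or the gripper's body presses on something with over 40 N, if the wrist force passes 120 N, or if a joint passes its speed limit or range.

### The arm

A 6-joint arm with a two-finger parallel gripper is mounted at the origin on the work surface. World frame = base frame: x ahead of the robot, y to its left, z up, the work surface at z = 0. Lengths are in m, angles in rad, forces in N, time in s.
With the tool pointing down it reaches from about 0.325 to 0.9 m from the base axis. Payload 3.5 kg.
Tool frame: the origin (TCP) lies at the very end of the fingers, on their centre line; the grasp point (between the pads) lies 19 mm behind it; z points along the fingers, y is the line along which they close (so a half turn about z gives the same grasp; the last joint's range is limited). The gripper opens to 85 mm and grips with 20 to 120 N. Pads are 22 mm wide; open, the fingers measure 114 mm over their backs; the gripper's body (76 mm by 85 mm) begins 54 mm behind the grasp point. The pads swing forward as they close: fully open they stand 13 mm farther back than shut.
Start: joints at [-1.365, 0.276, -0.026, 1.268, 0, 1.467], TCP at [0.19, -0.595, 0.231] pointing down, gripper open.
Joint ranges: [-3.12, 3.12], [-0.85, 1.88], [-1.08, 1.24], [-1.95, 2.15], [-1.57, 1.53], [-3.14, 3.14]. Speed limits (rad/s): [2.57, 2.57, 3.14, 3.14, 3.14, 3.14].

### API

Orientations are given as a rotation vector (axis times angle).
In Python, from station import env, cams gives the robot as it stands.
- The arm moves only by the tool step_arm, never from a script. Its argument "targets" is a list that holds one entry, the list of rows, each a list of 7 numbers: the turn, a rotation vector about the tool's x, y, z in units of 6 degrees (1.0 is 6 degrees), then the shift along the tool's x, y, z in units of 25 mm (1.0 is 25 mm), then the closure, from -1 (fully open) to 1 (shut). In form: [[[rx, ry, rz, dx, dy, dz, hand], ...]]. A call has 1 to 8 rows; each row shifts and turns the commanded pose from where the row before left it, along the tool's axes as they then stand; what a row does not reach is not made up. A row lasts 1/12 s, in which the tool goes at most 41.7 mm and 7.16 degrees, less where a joint would pass 70% of its speed; a pose out of reach is approached as far as the arm can. A call is refused whole if a number of a shift passes 1 or a number of a turn 1, either way. A call with a gripper value outside its range is refused whole. The fingers move at their own pace and stop on an object; "force" is the grip in N (left out, the last holds). Time passes only in rows, so rows that do not move let the fingers close. It gives the time, the measured TCP pose, the force, the opening and the grip force at its end, in the units of the state.
- env.get_obs(): the state, without advancing time (a new reading comes with each control period).
- cams.grab_frame(name): name is "scene" or "top"; returns a dict with "pixels" (420x560x3 uint8, red, green, blue), "fx", "fy", "cx", "cy" (pixels), "origin" and "orientation" of the camera in the world. Camera axes: x right, y up, looking along -z (the intrinsics and any distortion apply to the point x, -y, -z); pixel columns grow to the right and rows downward; lengths in m; the calibration is good to about 2 mm. A picture is of the moment at which its call begins. There is no depth.
- env.finish_job(): hands the job in; it is judged then, once.
The state is a dict: "clock": time; "joint_positions": joint angles; "joint_velocities": joint speeds; "tau": joint torques, N m; "ee_pos": TCP position; "tool_rot": TCP orientation; "contact_force": force on the tool from outside, world axes, zero at the start; "moment": the same for the moment, N m; "grip_width": opening from 0.0 (shut) to 1.0 (fully open); "finger_force": force on a finger pad.
Only numpy, scipy, OpenCV 4.12 (cv2) and the standard library are available. Lean on these libraries where they do the work, as an engineer would, in place of code of your own. Each camera call takes 0.05 s, during which the arm holds its last target. There are 200 camera calls.

## Working session

There is one attempt and no reset: what is moved stays moved. The work goes in short steps, Python scripts to look and compute and a tool call to move; the robot and the scene stay as the last step left them, time stands still between calls to the robot, and variables do not carry over. Pictures are saved under pics/ and viewed, at most 10 in all, crops included, and the job is handed in when it is done.

Besides the shell and the picture viewer there is one more tool, called after ">>>" by a JSON object that holds its "method" and its "body", one argument or row to a line. step_arm: Moves the arm, as the interface text tells. Its arguments: {"type":"object","properties":{"targets":{"type":"array","items":{"type":"array","items":{"type":"array","items":{"type":"number"}}}},"force":{"type":"number"}},"required":["targets"]}

```bash
mkdir -p pics; cat > h.py <<'E'
from station import env, cams
import numpy as np, cv2
from scipy.spatial.transform import Rotation as R
def grab(n,save=None):
    f=cams.grab_frame(n)
    if save: cv2.imwrite('pics/'+save,cv2.cvtColor(f['pixels'],cv2.COLOR_RGB2BGR))
    return f
def rot(f):
    o=np.array(f['orientation'],float)
    return o if o.shape==(3,3) else (R.from_rotvec(o).as_matrix() if o.size==3 else R.from_quat(o).as_matrix())
def ray(f,u,v,z):
    d=rot(f)@np.array([(u-f['cx'])/f['fx'],-(v-f['cy'])/f['fy'],-1.])
    o=np.array(f['origin']); return o+d*(z-o[2])/d[2]
E
python3 - <<'E'
from h import *
for n in('top','scene'):
    f=grab(n,n+'0.png'); print({k:v for k,v in f.items() if k!='pixels'})
print(env.get_obs())
E
```

```text
{'fx': 488.42255207149566, 'fy': 488.42255207149566, 'cx': 289.3505727885171, 'cy': 207.16487530878527, 'origin': array([0.34755798, 0.00306248, 1.38005757]), 'orientation': array([ 0.11423524, -0.1271647 , -1.5874295 ])}
{'fx': 418.8897140581302, 'fy': 418.8897140581302, 'cx': 274.66051346606156, 'cy': 207.15723153765109, 'origin': array([1.23559888, 0.45612602, 0.95248051]), 'orientation': array([0.44555488, 0.80665555, 2.04265887])}
{'clock': 0.1, 'joint_positions': array([-1.36539554e+00,  2.77093430e-01, -2.77594062e-02,  1.26802929e+00,
        6.40694651e-06,  1.46739815e+00]), 'joint_velocities': array([ 0.00122637, -0.00076381,  0.0047743 ,  0.00167143,  0.0004597 ,
        0.00012206]), 'tau': array([ 8.62420402e-04, -4.46707463e+01,  2.96128911e+01,  8.46206822e-03,
       -6.87577108e-05,  8.17593673e-07]), 'ee_pos': array([ 0.18979151, -0.5947263 ,  0.2302415 ]), 'tool_rot': array([-3.10216183e+00, -4.82814914e-01,  1.56871400e-04]), 'contact_force': array([-0.53001183, -0.08569154,  0.37360463]), 'moment': array([ 0.01989133, -0.00752011,  0.01099449]), 'finger_force': 0.0, 'grip_width': 0.9994160682773825}
```

View pics/top0.png

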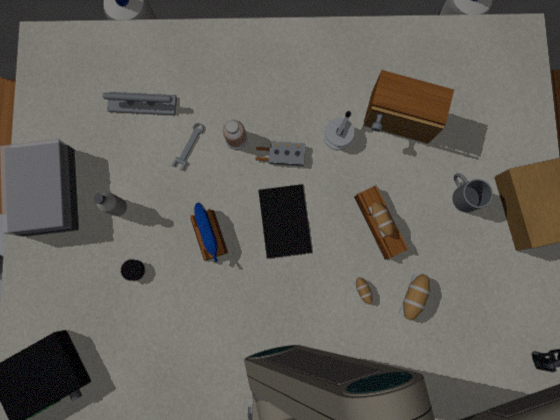

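View pics/scene0.png

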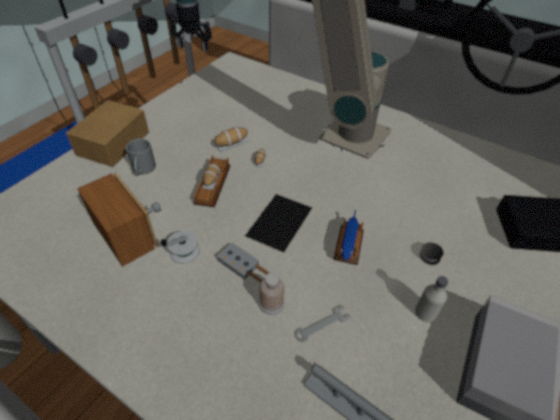

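Both views: minnow (blue) sits in the short rest at top px (207,232). There are three floats: (381,220) in the long rest, (364,290) small and (417,297) large, both loose. The one in the long rest is the middle-sized. I'll confirm it in an enlarged crop.

```bash
python3 - <<'E'
from h import *
f=grab('top'); p=cv2.cvtColor(f['pixels'],cv2.COLOR_RGB2BGR)
a=cv2.resize(p[175:325,340:440],None,fx=4,fy=4,interpolation=cv2.INTER_CUBIC)
b=cv2.resize(p[175:325,170:270],None,fx=4,fy=4,interpolation=cv2.INTER_CUBIC)
cv2.imwrite('pics/crop1.png',cv2.convertScaleAbs(np.hstack([b,a]),alpha=1.5))
hsv=cv2.cvtColor(p,cv2.COLOR_BGR2HSV)
def rep(n,m,x0,x1,y0,y1,z):
    k=np.zeros_like(m);k[y0:y1,x0:x1]=m[y0:y1,x0:x1]
    cs,_=cv2.findContours(k,cv2.RETR_EXTERNAL,cv2.CHAIN_APPROX_NONE)
    for c in cs:
        if cv2.contourArea(c)<25: continue
        w=np.array([ray(f,u,v,z)[:2] for u,v in c[:,0].astype(float)])*1000
        (cx,cy),(s1,s2),an=cv2.minAreaRect(w.astype(np.float32))
        print(n,cv2.boundingRect(c),'c',np.round((cx,cy),1),'size',round(s1),round(s2),'ang',round(an,1))
blue=cv2.inRange(hsv,(100,120,40),(130,255,255))
wood=cv2.inRange(hsv,(3,130,30),(20,255,255))
dark=cv2.inRange(hsv,(0,0,0),(180,255,40))
rep('minnow',blue,180,240,190,275,.05)
rep('short',wood,180,240,190,275,.03)
rep('long',wood,345,412,175,265,.03)
rep('mat',dark,250,320,175,265,.004)
for q in[(381,220),(364,290),(417,297),(375,200),(225,240),(390,230)]: print(q,hsv[q[1],q[0]])
E
```

```text
minnow (195, 203, 22, 59) c [489.1 219. ] size 169 33 ang 18.6
short (191, 215, 22, 45) c [476.6 243.1] size 132 22 ang 24.9
short (207, 210, 20, 46) c [491.9 193. ] size 129 27 ang 13.2
long (355, 186, 53, 73) c [ 509.6 -263.1] size 197 69 ang 23.7
mat (259, 185, 53, 73) c [521.8   3.5] size 196 127 ang 6.4
(381, 220) [ 18 131 117]
(364, 290) [ 17 127 116]
(417, 297) [ 17 125 124]
(375, 200) [ 13 171 100]
(225, 240) [15 12 82]
(390, 230) [ 18 142  95]
```

View pics/crop1.png

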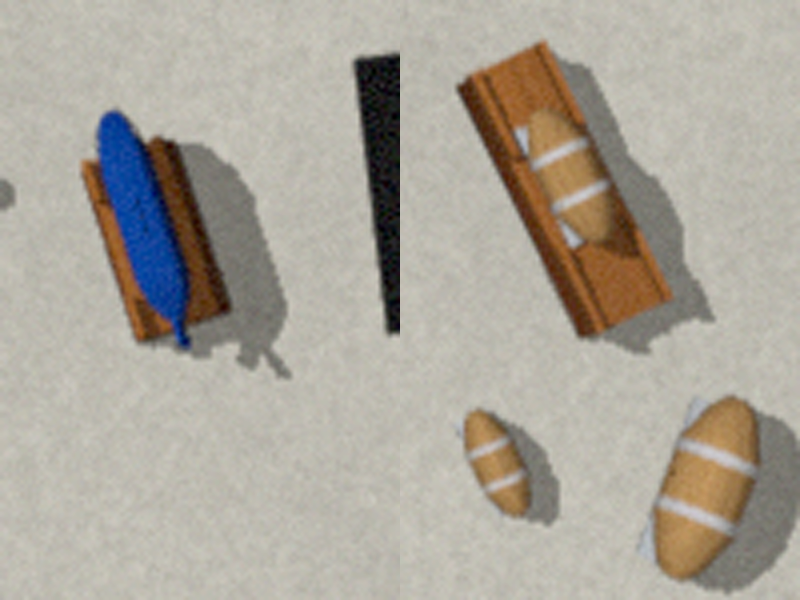

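The middle-sized float is confirmed: in the crop, the float in the long rest at px (381,219) is between the small one (364,290) and the large one (417,297). Next I'll fit rest axes and object poses precisely.

```bash
python3 - <<'E'
from h import *
f=grab('top'); p=cv2.cvtColor(f['pixels'],cv2.COLOR_RGB2BGR)
S=4; up=cv2.resize(p,None,fx=S,fy=S,interpolation=cv2.INTER_CUBIC); hsv=cv2.cvtColor(up,cv2.COLOR_BGR2HSV)
def W(c,z): return np.array([ray(f,(u+.5)/S-.5,(v+.5)/S-.5,z)[:2] for u,v in c])*1000
def big(m,box):
    k=np.zeros_like(m);x0,x1,y0,y1=[S*b for b in box];k[y0:y1,x0:x1]=m[y0:y1,x0:x1]
    k=cv2.morphologyEx(k,cv2.MORPH_CLOSE,np.ones((9,9)))
    return max(cv2.findContours(k,cv2.RETR_EXTERNAL,cv2.CHAIN_APPROX_NONE)[0],key=cv2.contourArea)
sat=cv2.inRange(hsv,(0,85,0),(180,255,255))
blue=cv2.inRange(hsv,(100,110,30),(130,255,255))
wood=sat&~blue
c=big(sat,(345,412,175,265))[:,0]; 
print('long hull quad');
def edges(c,yaw,name,L):
    d=np.array([np.cos(yaw),np.sin(yaw)]);n=np.array([-d[1],d[0]])
    for z in(0,.03):
        w=W(c,z); t=w@d; s=w@n; 
        for lab,sel in(('L',1),('R',-1)):
            # per-bin extreme on the side, fit a line over central 70% of length
            tm=(t.max()+t.min())/2
            P=[]
            for a in np.arange(-.4*L,.4*L,6):
                k=(t-tm>=a)&(t-tm<a+6)
                if k.any(): i=np.argmax(sel*s[k]);P.append((t[k][i],s[k][i]))
            P=np.array(P); 
            for _ in range(3):
                q=np.polyfit(P[:,0],P[:,1],1); r=abs(P[:,1]-np.polyval(q,P[:,0])); P=P[r<max(2,1.5*np.median(r))]
            print(name,'z',z,lab,'yaw',round(np.degrees(yaw+np.arctan(q[0])),1),'s at mid',round(np.polyval(q,tm),1),'res',r.max().round(1),'t',t.min().round(1),t.max().round(1),'n',len(P))
    return d,n
d,n=edges(c,np.radians(23.7),'long',200); print('ctr guess s',np.array([509.6,-263.1])@n)
cs=big(wood|blue,(180,240,190,275))
w=W(big(wood,(180,240,190,275))[:,0],.03)
edges(np.vstack([a[:,0] for a in cv2.findContours(wood[190*S:275*S,180*S:240*S],cv2.RETR_EXTERNAL,cv2.CHAIN_APPROX_NONE)[0] if cv2.contourArea(a)>200])+[180*S,190*S],np.radians(19),'short',130)
m=big(blue,(180,240,190,275))
for z in(.045,.055):
    w=W(m[:,0],z); (c0,sz,a)=cv2.minAreaRect(w.astype(np.float32)); print('minnow',z,np.round(c0,1),np.round(sz,1),round(a,1))
# float: spindle is less saturated/brighter than the rest, plus white bands and foot
V=cv2.inRange(hsv,(15,0,100),(40,165,255))|cv2.inRange(hsv,(0,0,100),(180,80,255))
k=np.zeros_like(V); poly=cv2.fillPoly(k.copy(),[cv2.convexHull(c)],255); poly=cv2.erode(poly,np.ones((11,11)))
fl=big(cv2.morphologyEx(V&poly,cv2.MORPH_OPEN,np.ones((5,5))),(345,412,175,265))
w=W(fl[:,0],.054);(c0,sz,a)=cv2.minAreaRect(w.astype(np.float32));print('float',np.round(c0,1),np.round(sz,1),round(a,1),np.round(fl[:,0].mean(0)/S,1))
dbg=up.copy(); cv2.drawContours(dbg,[fl],-1,(0,255,0),1);cv2.drawContours(dbg,[c[:,None]],-1,(255,255,0),1);cv2.drawContours(dbg,[m],-1,(0,255,255),1);cv2.drawContours(dbg,[cs],-1,(255,0,255),1)
cv2.imwrite('pics/dbg.png',np.hstack([dbg[190*S:275*S,180*S:250*S],dbg[175*S:260*S,345*S:415*S]]))
E
```

```text
long hull quad
long z 0 L yaw 23.7 s at mid -416.9 res 0.4 t 259.3 464.4 n 27
long z 0 R yaw 23.6 s at mid -488.4 res 1.6 t 259.3 464.4 n 27
long z 0.03 L yaw 23.7 s at mid -410.8 res 0.4 t 260.6 461.2 n 27
long z 0.03 R yaw 23.7 s at mid -480.8 res 1.6 t 260.6 461.2 n 27
ctr guess s -445.7434152915158
short z 0 L yaw 18.3 s at mid 84.1 res 0.4 t 466.1 603.2 n 18
short z 0 R yaw 18.2 s at mid 15.0 res 0.7 t 466.1 603.2 n 18
short z 0.03 L yaw 18.2 s at mid 79.8 res 0.4 t 463.1 597.3 n 18
short z 0.03 R yaw 18.3 s at mid 12.3 res 0.7 t 463.1 597.3 n 18
minnow 0.045 [489.7 219.4] [171.   35.2] 18.4
minnow 0.055 [488.7 217.8] [169.7  34.9] 18.4
float [ 517.5 -260.5] [95.2 39.2] 22.3 [380.9 219.6]
```

View pics/dbg.png

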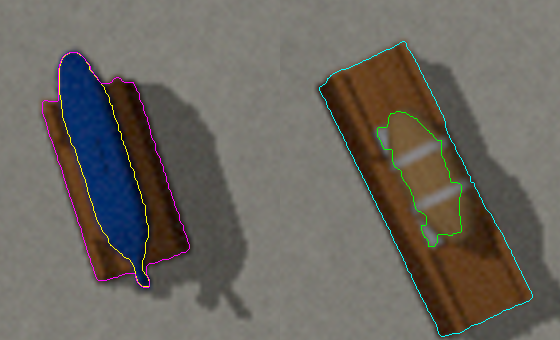

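Masks agree with the known sizes: long rest yaw 23.7°, 200 mm long; short rest yaw 18.3°; minnow 170 × 35 mm at (489,219); float near (520,-265). Start with a half turn of the wrist in place, so joint 6 stays in range at all three places.

>>> {"method": "step_arm", "body": {
  "targets": [
    [[0, 0, -1, 0, 0, 0, -1], [0, 0, -1, 0, 0, 0, -1], [0, 0, -1, 0, 0, 0, -1], [0, 0, -1, 0, 0, 0, -1], [0, 0, -1, 0, 0, 0, -1], [0, 0, -1, 0, 0, 0, -1], [0, 0, -1, 0, 0, 0, -1], [0, 0, -1, 0, 0, 0, -1]]
  ],
  "force": 25
}}

```text
clock: 0.87
ee_pos: [0.1899, -0.5952, 0.231]
tool_rot: [-2.634, -1.71, -0.0]
contact_force: [-0.5, -0.2, 0.3]
grip_width: 0.998
finger_force: 0.0
```

>>> {"method": "step_arm", "body": {
  "targets": [
    [[0, 0, -1, 0, 0, 0, -1], [0, 0, -1, 0, 0, 0, -1], [0, 0, -1, 0, 0, 0, -1], [0, 0, -1, 0, 0, 0, -1], [0, 0, -1, 0, 0, 0, -1], [0, 0, -1, 0, 0, 0, -1], [0, 0, -1, 0, 0, 0, -1], [0, 0, -1, 0, 0, 0, -1]]
  ]
}}

```text
clock: 1.53
ee_pos: [0.1899, -0.5952, 0.2309]
tool_rot: [-1.711, -2.634, -0.001]
contact_force: [0.3, -0.5, -0.1]
grip_width: 1.001
finger_force: 0.0
```

>>> {"method": "step_arm", "body": {
  "targets": [
    [[0, 0, -1, 0, 0, 0, -1], [0, 0, -1, 0, 0, 0, -1], [0, 0, -1, 0, 0, 0, -1], [0, 0, -1, 0, 0, 0, -1], [0, 0, -1, 0, 0, 0, -1], [0, 0, -1, 0, 0, 0, -1], [0, 0, -1, 0, 0, 0, -1], [0, 0, -1, 0, 0, 0, -1]]
  ]
}}

```text
clock: 2.2
ee_pos: [0.1899, -0.5952, 0.231]
tool_rot: [-0.492, -3.103, -0.001]
contact_force: [0.8, -0.7, -0.8]
grip_width: 1.001
finger_force: 0.0
```

>>> {"method": "step_arm", "body": {
  "targets": [
    [[0, 0, -1, 0, 0, 0, -1], [0, 0, -1, 0, 0, 0, -1], [0, 0, -1, 0, 0, 0, -1], [0, 0, -1, 0, 0, 0, -1], [0, 0, -1, 0, 0, 0, -1], [0, 0, -1, 0, 0, 0, -1], [0, 0, -1, 0, 0, 0, -1], [0, 0, 0, 0, 0, 0, -1]]
  ]
}}

```text
clock: 2.87
ee_pos: [0.1899, -0.5952, 0.231]
tool_rot: [0.648, -3.074, -0.001]
contact_force: [-0.2, 0.8, 0.2]
grip_width: 1.0
finger_force: 0.0
```

```bash
cat >> h.py <<'E'
def proj(f,P):
    P=np.atleast_2d(P).astype(float); c=(P-np.array(f['origin']))@rot(f)
    return np.c_[f['cx']+f['fx']*c[:,0]/-c[:,2], f['cy']-f['fy']*c[:,1]/-c[:,2]]
E
python3 - <<'E'
from h import *
o=env.get_obs();print(o['ee_pos'],o['tool_rot'],o['joint_positions'],np.degrees(np.arctan2(*R.from_rotvec(o['tool_rot']).as_matrix()[1::-1,0])))
ft=grab('top');fs=grab('scene')
# overlay the top-face outline (z .03, half-width 35) for checking
def crop(f,box,S,rects):
    p=cv2.cvtColor(f['pixels'],cv2.COLOR_RGB2BGR);x0,x1,y0,y1=box
    q=cv2.convertScaleAbs(cv2.resize(p[y0:y1,x0:x1],None,fx=S,fy=S,interpolation=cv2.INTER_CUBIC),alpha=1.5)
    for t,s,yaw,L,z,col,hw in rects:
        d=np.array([np.cos(yaw),np.sin(yaw)]);n=np.array([-d[1],d[0]])
        P=[np.r_[(d*(t+a*L/2)+n*(s+b*hw))/1000,z] for a,b in((1,1),(1,-1),(-1,-1),(-1,1))]
        uv=(proj(f,P)-[x0,y0]+.5)*S-.5
        cv2.polylines(q,[np.round(uv).astype(int)],True,col,1)
    return q
y1,y2=np.radians(23.7),np.radians(18.3)
Ls=[(361,-447,y1,200,.03,(0,255,0),35),(361,-447,y1,200,0,(255,0,255),35)]
Ss=[(531,47.6+.0,np.radians(18.3),130,.03,(0,255,0),35),(531,47.6,np.radians(18.3),130,0,(255,0,255),35)]
a=crop(ft,(345,415,180,265),4,Ls);b=crop(fs,(180,250,145,215),4,Ls)
c=crop(ft,(180,245,195,270),4,Ss);d=crop(fs,(320,385,200,270),4,Ss)
H=lambda im:cv2.copyMakeBorder(im,0,max(0,340-im.shape[0]),0,0,cv2.BORDER_CONSTANT)
im=np.hstack([H(x) for x in(a,b)]);im2=np.hstack([H(x) for x in(c,d)])
w=max(im.shape[1],im2.shape[1]);g=lambda i:cv2.copyMakeBorder(i,0,0,0,w-i.shape[1],cv2.BORDER_CONSTANT)
out=np.vstack([g(im)[:340],g(im2)[:290]]);out=out[:600];cv2.imwrite('pics/ov.png',out)
E
```

```text
[ 0.18990242 -0.59523301  0.23101207] [ 6.47624346e-01 -3.07410784e+00 -9.23686010e-04] [-1.36537999e+00  2.76590143e-01 -2.67878656e-02  1.26800634e+00
 -8.82433959e-06 -1.78064888e+00] -156.20684697195782
```

View pics/ov.png

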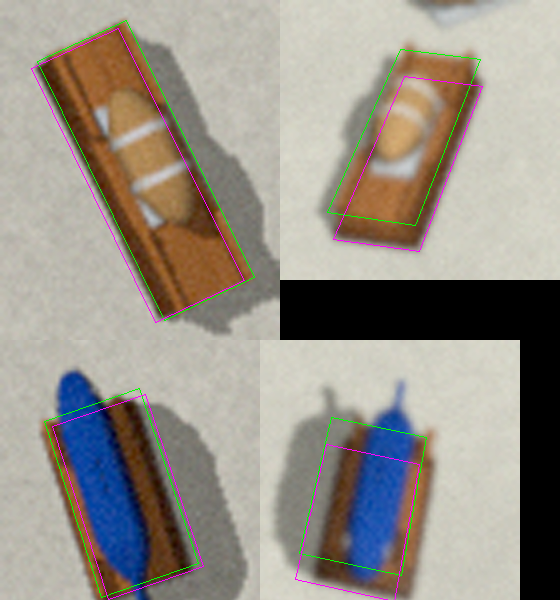

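The overlay shows the long rest matching in both views (top face corners at about px (377,185) and (405,250)). The short rest overlay matches in the top view but sits about 5 px left of the rest in the scene view, so I'll cross-check the calibration with points seen by both cameras.

```bash
python3 - <<'E'
from h import *
ft=grab('top');fs=grab('scene')
def mask(f,lo,hi): return cv2.inRange(cv2.cvtColor(f['pixels'],cv2.COLOR_RGB2HSV),lo,hi)
def blob(f,m,box):
    k=np.zeros_like(m);x0,x1,y0,y1=box;k[y0:y1,x0:x1]=m[y0:y1,x0:x1]
    return max(cv2.findContours(k,cv2.RETR_EXTERNAL,cv2.CHAIN_APPROX_NONE)[0],key=cv2.contourArea)
def info(n,f,c,z):
    w=np.array([ray(f,u,v,z)[:2] for u,v in c[:,0].astype(float)])*1000
    r=cv2.minAreaRect(w.astype(np.float32));print(n,z,np.round(r[0],1),np.round(r[1],1),round(r[2],1))
dk=((0,0,0),(180,255,40)); bl=((100,110,40),(130,255,255)); wd=((2,110,25),(22,255,255))
info('mat top',ft,blob(ft,mask(ft,*dk),(250,320,175,265)),.004)
info('mat scene',fs,blob(fs,mask(fs,*dk),(240,320,190,255)),.004)
for z in(.04,.05,.06):
    info('minnow top',ft,blob(ft,mask(ft,*bl),(180,240,190,275)),z)
    info('minnow scene',fs,blob(fs,mask(fs,*bl),(325,380,200,270)),z)
c=blob(fs,mask(fs,*wd)|mask(fs,*bl),(325,380,200,270));h=cv2.convexHull(c);print('short scene hull',cv2.approxPolyDP(h,2.5,True)[:,0].tolist())
c=blob(fs,mask(fs,*wd),(180,250,140,215));h=cv2.convexHull(c);print('long scene hull',cv2.approxPolyDP(h,2.5,True)[:,0].tolist())
p=cv2.cvtColor(fs['pixels'],cv2.COLOR_RGB2BGR)[205:270,325:375];cv2.imwrite('pics/ss.png',cv2.convertScaleAbs(cv2.resize(p,None,fx=9,fy=9,interpolation=cv2.INTER_CUBIC),alpha=1.7))
print(proj(fs,[[.489,.212,0],[.4897,.2194,.05],[.5097,-.263,.03]]))
E
```

```text
mat top 0.004 [521.8   3.5] [196.3 126.7] 6.3
mat scene 0.004 [523.3   8.3] [190.1 121.7] 6.3
minnow top 0.04 [490.1 220.8] [169.8  32.9] 18.4
minnow scene 0.04 [488.6 221.2] [159.1  32.2] 17.8
minnow top 0.05 [489.  219.1] [168.6  32.7] 18.4
minnow scene 0.05 [496.8 223.8] [157.4  31.8] 17.8
minnow top 0.06 [488.  217.5] [167.3  32.4] 18.4
minnow scene 0.06 [505.  226.4] [155.6  31.5] 17.8
short scene hull [[354, 217], [357, 228], [353, 248], [347, 259], [335, 258], [341, 227]]
long scene hull [[227, 160], [228, 168], [214, 204], [195, 203], [196, 190], [212, 157]]
[[344.40703333 244.43497564]
 [349.01550726 234.65110743]
 [211.84986679 177.69593196]]
```

View pics/ss.png

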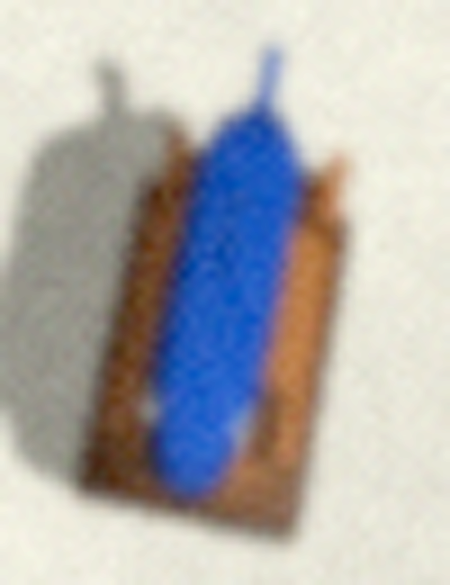

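```bash
python3 - <<'E'
from h import *
ft=grab('top');fs=grab('scene')
def ts(p,yaw): 
    d=np.array([np.cos(yaw),np.sin(yaw)]);p=np.array(p[:2])*1000;return np.round([p[0],p[1],p@d,p@[-d[1],d[0]]],1)
y=np.radians(18.3)
g=lambda x,v:((x+.5)/9-.5+325,(v+.5)/9-.5+205)
for q,z in(((296,543),0),((78,492),0),((345,225),.03),((340,160),.04),((180,125),.04),((270,460),.03)): print('short scene',q,z,ts(ray(fs,*g(*q),z),y))
k=lambda x,v,ox:((x-ox+.5)/4-.5,(v+.5)/4-.5)
def T(x,v,ox,oy):return ((x+.5)/4-.5+ox,(v+.5)/4-.5+oy)
for q,z in(((83,160),.04),((83,160),.03),((160,138),.04),((230,310),.03),((230,310),0),((138,342),.03),((138,342),0)): print('short top',q,z,ts(ray(ft,*T(*q,170,175),z),y))
y=np.radians(23.7)
for q,z in(((547,42),.03),((458,87),0),((470,80),.03),((670,297),.03),((582,338),0),((500,160),.03)): print('long top',q,z,ts(ray(ft,*T(q[0]-400,q[1],340,175),z),y))
for q,z in(((540,110),.054),((603,242),.054),((571,176),.054),((515,130),.034),((572,246),.034)): print('float top',q,z,ts(ray(ft,*T(q[0]-400,q[1],340,175),z),y))
E
```

```text
short scene (296, 543) 0 [533.1 275.4 592.6  94. ]
short scene (78, 492) 0 [554.  210.4 592.1  25.8]
short scene (345, 225) 0.03 [433.2 238.7 486.2  90.6]
short scene (340, 160) 0.04 [417.6 227.6 468.   85. ]
short scene (180, 125) 0.04 [433.4 177.8 467.3  32.8]
short scene (270, 460) 0.03 [531.8 260.8 586.8  80.6]
short top (83, 160) 0.04 [538.9 264.  594.6  81.5]
short top (83, 160) 0.03 [540.4 266.  596.6  82.9]
short top (160, 138) 0.04 [553.3 210.9 591.5  26.5]
short top (230, 310) 0.03 [434.  163.8 463.5  19.2]
short top (230, 310) 0 [436.  167.4 466.5  22. ]
short top (138, 342) 0.03 [413.4 227.  463.7  85.7]
short top (138, 342) 0 [414.8 231.9 466.7  90. ]
long top (547, 42) 0.03 [ 614.1 -256.9  459.1 -482. ]
long top (458, 87) 0 [ 588.4 -197.1  459.5 -417. ]
long top (470, 80) 0.03 [ 588.  -201.4  457.4 -420.7]
long top (670, 297) 0.03 [ 433.  -333.4  262.5 -479.3]
long top (582, 338) 0 [ 407.3 -277.2  261.6 -417.5]
long top (500, 160) 0.03 [ 530.8 -220.   397.6 -414.8]
float top (540, 110) 0.054 [ 561.8 -245.1  415.9 -450.3]
float top (603, 242) 0.054 [ 469.8 -283.8  316.1 -448.7]
float top (571, 176) 0.054 [ 515.6 -264.2  365.9 -449.2]
float top (515, 130) 0.034 [ 551.2 -230.7  412.  -432.8]
float top (572, 246) 0.034 [ 469.3 -266.5  322.6 -432.7]
```

Working values (top and scene averaged, with consistent sizes): long rest centre (510,-265) at yaw 23.7°, float (516,-263), short rest centre (486,220) at yaw 18.3°, minnow ≈(490,221), mat (522,5) at yaw 6.3°. Next: over the float.

>>> {"method": "step_arm", "body": {
  "targets": [
    [[0, 0, 0, -1, 0.4, 0, -1], [0, 0, 0, -1, 0.4, 0, -1], [0, 0, 0, -1, 0.4, 0, -1], [0, 0, 0, -1, 0.4, 0, -1], [0, 0, 0, -1, 0.4, 0, -1], [0, 0, 0, -1, 0.4, 0, -1], [0, 0, 0, -1, 0.4, 0, -1], [0, 0, 0, -1, 0.4, 0, -1]]
  ]
}}

```text
clock: 3.83
ee_pos: [0.3417, -0.4409, 0.2315]
tool_rot: [-0.643, 3.075, -0.001]
contact_force: [-0.4, -0.2, -0.6]
grip_width: 1.005
finger_force: 0.0
```

>>> {"method": "step_arm", "body": {
  "targets": [
    [[0, 0, 0, -1, 0.4, 0, -1], [0, 0, 0, -1, 0.4, 0, -1], [0, 0, 0, -1, 0.4, 0, -1], [0, 0, 0, -1, 0.4, 0, -1], [0, 0, 0, -1, 0.4, 0, -1], [0, 0, 0, -1, 0.4, 0, -1], [0, 0, 0, -1, 0.4, 0, -1], [0, 0, 0, -1, 0.4, 0, -1]]
  ]
}}

```text
clock: 4.5
ee_pos: [0.4928, -0.2871, 0.2315]
tool_rot: [-0.644, 3.075, -0.0]
contact_force: [-0.3, 0.6, 0.2]
grip_width: 1.006
finger_force: 0.0
```

>>> {"method": "step_arm", "body": {
  "targets": [
    [[0, 0, 0, -1, 0.4, 0, -1], [0, 0, 0, -0.3, 0.14, 0, -1], [0, 0, 0, 0, 0, 1, -1], [0, 0, 0, 0, 0, 1, -1], [0, 0, 0, 0, 0, 1, -1], [0, 0, 0, 0, 0, 1, -1], [0, 0, 0, 0, 0, 0, -1], [0, 0, 0, 0, 0, 0, -1]]
  ]
}}

```text
clock: 5.17
ee_pos: [0.5147, -0.2622, 0.1301]
tool_rot: [0.643, -3.072, -0.004]
contact_force: [0.7, 0.7, 0.3]
grip_width: 1.0
finger_force: 0.0
```

```bash
python3 - <<'E'
from h import *
o=env.get_obs();print(o['ee_pos'],np.degrees(R.from_rotvec(o['tool_rot']).as_euler('zyx')),o['joint_positions'])
fs=grab('scene');p=cv2.cvtColor(fs['pixels'],cv2.COLOR_RGB2BGR)
uv=proj(fs,[o['ee_pos']]);print(uv)
q=p[90:220,150:280].copy();q=cv2.resize(q,None,fx=4.5,fy=4.5,interpolation=cv2.INTER_CUBIC)
for a in uv: cv2.circle(q,tuple(np.round((a-[150,90])*4.5).astype(int)),4,(0,0,255),1)
cv2.imwrite('pics/g1.png',cv2.convertScaleAbs(q,alpha=1.4))
E
```

```text
[ 0.51468771 -0.26223551  0.13005591] [ 156.35313589   -0.2000911  -179.8851986 ] [-5.82989310e-01  2.68097854e-01 -2.60854708e-01  1.04586222e+00
 -2.49868008e-04 -9.95707943e-01]
[[207.81911264 154.55357245]]
```

View pics/g1.png

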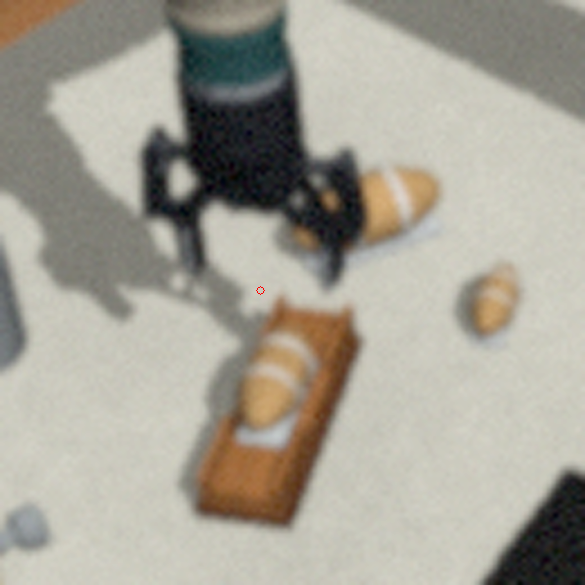

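Gripper is centred over the float: tips at px (193,154) and (224,153) straddle it, and the projected TCP falls between them. Descend and close gently.

>>> {"method": "step_arm", "body": {
  "targets": [
    [[0, 0, 0, 0, 0, 1, -1], [0, 0, 0, 0, 0, 1, -1], [0, 0, 0, 0, 0, 1, -1], [0, 0, 0, 0, 0, 0.5, -1], [0, 0, 0, 0, 0, 0.34, -1], [0, 0, 0, 0, 0, 0, -0.6], [0, 0, 0, 0, 0, 0, -0.4], [0, 0, 0, 0, 0, 0, -0.2]]
  ],
  "force": 20
}}

```text
clock: 5.88
ee_pos: [0.5179, -0.2639, 0.0373]
tool_rot: [-0.644, 3.072, -0.004]
contact_force: [-0.1, 0.0, 0.3]
grip_width: 0.607
finger_force: 0.0
```

>>> {"method": "step_arm", "body": {
  "targets": [
    [[0, 0, 0, 0, 0, 0, -0.15], [0, 0, 0, 0, 0, 0, -0.1], [0, 0, 0, 0, 0, 0, -0.05], [0, 0, 0, 0, 0, 0, 0], [0, 0, 0, 0, 0, 0, 0.05], [0, 0, 0, 0, 0, 0, 0.1]]
  ],
  "force": 20
}}

```text
clock: 6.38
ee_pos: [0.5168, -0.2631, 0.0363]
tool_rot: [-0.645, 3.074, -0.001]
contact_force: [-1.7, 1.7, 5.6]
grip_width: 0.509
finger_force: 20.2
```

>>> {"method": "step_arm", "body": {
  "targets": [
    [[0, 0, 0, 0, 0, -0.2, 0.3], [0, 0, 0, 0, 0, -0.5, 0.3], [0, 0, 0, 0, 0, -1, 0.3], [0, 0, 0, 0, 0, -1, 0.3], [0, 0, 0, 0, 0, -1, 0.3], [0, 0, 0, -0.4, 0.9, -0.3, 0.3], [0, 0, 0, -0.4, 0.9, 0, 0.3], [0, 0, 0, -0.4, 0.9, 0, 0.3]]
  ],
  "force": 20
}}

```text
clock: 7.05
ee_pos: [0.5172, -0.1888, 0.1365]
tool_rot: [-0.643, 3.073, -0.002]
contact_force: [0.2, 0.2, -0.6]
grip_width: 0.511
finger_force: 20.7
```

>>> {"method": "step_arm", "body": {
  "targets": [
    [[0, 0, 0, -0.4, 0.9, 0, 0.3], [0, 0, 0, -0.4, 0.9, 0, 0.3], [0, 0, 0, -0.4, 0.9, 0, 0.3], [0, 0, 0, -0.4, 0.9, 0, 0.3], [0, 0, 0, -0.4, 0.9, 0, 0.3], [0, 0, 0, -0.4, 0.9, 0, 0.3], [0, 0, 0, -0.4, 0.9, 0, 0.3], [0, 0, 0, -0.49, 0.74, 0, 0.3]]
  ]
}}

```text
clock: 7.72
ee_pos: [0.5199, 0.0068, 0.135]
tool_rot: [0.645, -3.073, -0.001]
contact_force: [0.6, 0.1, -0.6]
grip_width: 0.514
finger_force: 20.7
```

>>> {"method": "step_arm", "body": {
  "targets": [
    [[0, 0, 0, 0, 0, 0, 0.3], [0, 0, 0, 0, 0, 0, 0.3]]
  ]
}}

```text
clock: 7.88
ee_pos: [0.5209, 0.0062, 0.1351]
tool_rot: [0.648, -3.073, 0.0]
contact_force: [-0.5, -0.6, -0.9]
grip_width: 0.506
finger_force: 20.7
```

```bash
python3 - <<'E'
from h import *
o=env.get_obs();print(o['ee_pos'],R.from_rotvec(o['tool_rot']).as_matrix()[:,0],o['grip_width'],o['finger_force'])
fs=grab('scene');p=cv2.cvtColor(fs['pixels'],cv2.COLOR_RGB2BGR)
q=cv2.resize(p[80:260,180:340],None,fx=3,fy=3,interpolation=cv2.INTER_CUBIC)
cv2.imwrite('pics/g2.png',cv2.convertScaleAbs(q,alpha=1.4))
E
```

```text
[0.52088851 0.00616978 0.13510891] [-9.14804458e-01 -4.03896479e-01  6.61461071e-04] 0.5061167561567853 20.737759172916412
```

View pics/g2.png

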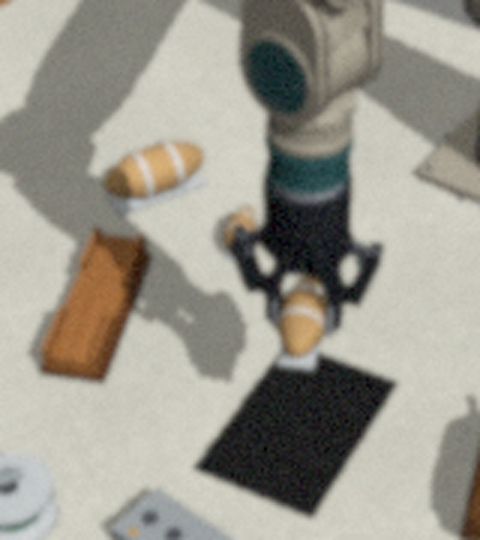

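The float is held level and the long rest is now empty (px ~(212,180) in scene). Lower onto the mat, softly.

>>> {"method": "step_arm", "body": {
  "targets": [
    [[0, 0, 0, 0, 0, 1, 0.3], [0, 0, 0, 0, 0, 1, 0.3], [0, 0, 0, 0, 0, 1, 0.3], [0, 0, 0, 0, 0, 1, 0.3], [0, 0, 0, 0, 0, 0.5, 0.3], [0, 0, 0, 0, 0, 0.3, 0.3], [0, 0, 0, 0, 0, 0, 0.3], [0, 0, 0, 0, 0, 0, 0.3]]
  ]
}}

```text
clock: 8.6
ee_pos: [0.5214, 0.0046, 0.0155]
tool_rot: [0.643, -3.075, 0.0]
contact_force: [-0.3, 0.4, 0.2]
grip_width: 0.51
finger_force: 20.8
```

>>> {"method": "step_arm", "body": {
  "targets": [
    [[0, 0, 0, 0, 0, 0.04, 0.3], [0, 0, 0, 0, 0, 0.04, 0.3], [0, 0, 0, 0, 0, 0.04, 0.3], [0, 0, 0, 0, 0, 0, 0.3], [0, 0, 0, 0, 0, 0, 0.3]]
  ]
}}

```text
clock: 9.02
ee_pos: [0.5215, 0.0054, 0.0127]
tool_rot: [-0.645, 3.074, -0.0]
contact_force: [0.2, 0.5, -0.1]
grip_width: 0.508
finger_force: 20.8
```

>>> {"method": "step_arm", "body": {
  "targets": [
    [[0, 0, 0, 0, 0, 0.04, 0.3], [0, 0, 0, 0, 0, 0.02, 0.3], [0, 0, 0, 0, 0, 0, 0.3], [0, 0, 0, 0, 0, 0, 0.3]]
  ]
}}

```text
clock: 9.35
ee_pos: [0.5211, 0.0054, 0.0107]
tool_rot: [0.645, -3.074, -0.0]
contact_force: [-0.7, -0.6, -0.4]
grip_width: 0.509
finger_force: 20.8
```

>>> {"method": "step_arm", "body": {
  "targets": [
    [[0, 0, 0, 0, 0, 0.02, 0.3], [0, 0, 0, 0, 0, 0, 0.3], [0, 0, 0, 0, 0, 0, 0.3]]
  ]
}}

```text
clock: 9.6
ee_pos: [0.5213, 0.0053, 0.0104]
tool_rot: [-0.645, 3.075, 0.0]
contact_force: [-0.1, -0.3, -0.5]
grip_width: 0.512
finger_force: 20.8
```

>>> {"method": "step_arm", "body": {
  "targets": [
    [[0, 0, 0, 0, 0, 0.04, 0.3], [0, 0, 0, 0, 0, 0, 0.3], [0, 0, 0, 0, 0, 0, 0.3]]
  ]
}}

```text
clock: 9.85
ee_pos: [0.5213, 0.0053, 0.0103]
tool_rot: [-0.645, 3.075, -0.0]
contact_force: [-2.9, 0.7, 7.6]
grip_width: 0.507
finger_force: 21.4
```

>>> {"method": "step_arm", "body": {
  "targets": [
    [[0, 0, 0, 0, 0, 0.04, 0.3], [0, 0, 0, 0, 0, 0, 0.3], [0, 0, 0, 0, 0, 0, 0.3]]
  ]
}}

```text
clock: 10.1
ee_pos: [0.5213, 0.0053, 0.0102]
tool_rot: [0.645, -3.075, 0.0]
contact_force: [-5.6, 1.7, 15.6]
grip_width: 0.506
finger_force: 21.9
```

Contact felt at the expected height. Ease off and release.

>>> {"method": "step_arm", "body": {
  "targets": [
    [[0, 0, 0, 0, 0, -0.06, 0.3], [0, 0, 0, 0, 0, 0, 0], [0, 0, 0, 0, 0, 0, -0.2], [0, 0, 0, 0, 0, 0, -0.5], [0, 0, 0, 0, 0, 0, -0.8], [0, 0, 0, 0, 0, 0, -1], [0, 0, 0, 0, 0, 0, -1], [0, 0, 0, 0, 0, -0.5, -1]]
  ]
}}

```text
clock: 10.77
ee_pos: [0.5189, 0.0055, 0.0203]
tool_rot: [0.644, -3.07, -0.002]
contact_force: [-1.1, -0.3, -0.1]
grip_width: 1.0
finger_force: 0.0
```

>>> {"method": "step_arm", "body": {
  "targets": [
    [[0, 0, 0, 0, 0, -1, -1], [0, 0, 0, 0, 0, -1, -1], [0, 0, 0, 0, 0, -1, -1], [0, 0, 0, 0, 0, -1, -1], [0, 0, 0.9, -0.5, 0.9, 0, -1], [0, 0, 0, -0.5, 0.9, 0, -1], [0, 0, 0, -0.5, 0.9, 0, -1], [0, 0, 0, -0.5, 0.9, 0, -1]]
  ]
}}

```text
clock: 11.43
ee_pos: [0.5382, 0.1077, 0.1226]
tool_rot: [-0.498, 3.101, -0.0]
contact_force: [0.8, -0.4, 0.5]
grip_width: 1.0
finger_force: 0.0
```

```bash
cat > m.py <<'E'
from h import *
def blobs(lo,hi,box,z,cam='top',S=4):
    f=grab(cam);x0,x1,y0,y1=box
    u=cv2.resize(f['pixels'],None,fx=S,fy=S,interpolation=cv2.INTER_CUBIC)
    m=cv2.inRange(cv2.cvtColor(u,cv2.COLOR_RGB2HSV),lo,hi);k=np.zeros_like(m);k[y0*S:y1*S,x0*S:x1*S]=m[y0*S:y1*S,x0*S:x1*S]
    k=cv2.morphologyEx(k,cv2.MORPH_CLOSE,np.ones((9,9)))
    c=max(cv2.findContours(k,cv2.RETR_EXTERNAL,cv2.CHAIN_APPROX_NONE)[0],key=cv2.contourArea)
    w=np.array([ray(f,(a+.5)/S-.5,(b+.5)/S-.5,z)[:2] for a,b in c[:,0]])*1000
    r=cv2.minAreaRect(w.astype(np.float32));return np.round(r[0],1),np.round(r[1],1),round(r[2],1),cv2.boundingRect(c//S)
WOOD=((0,85,0),(22,255,255));BLUE=((100,110,30),(130,255,255))
E
python3 - <<'E'
from m import *
o=env.get_obs();X=R.from_rotvec(o['tool_rot']).as_matrix()[:,0];print(o['clock'],o['ee_pos'],'yaw',np.degrees(np.arctan2(X[1],X[0])),o['joint_positions'])
print('float',blobs((8,60,60),(28,255,255),(262,308,186,256),.03))
print('long',blobs(*WOOD,(345,412,175,265),.03))
print('minnow',blobs(*BLUE,(180,240,190,275),.045),blobs(*BLUE,(325,380,200,270),.045,'scene'))
# long rest cheek inner/outer edges: saturation & value profile across n, through both cheeked parts
f=grab('top');g=cv2.cvtColor(f['pixels'],cv2.COLOR_RGB2HSV)[:,:,2]
y=np.radians(23.7);d=np.array([np.cos(y),np.sin(y)]);n=np.array([-d[1],d[0]])
for z in(.03,.04):
    s=np.arange(-490,-404,3.)
    prof=np.mean([[cv2.getRectSubPix(g,(1,1),tuple(map(float,proj(f,np.r_[(d*t+n*a)/1000,z])[0])))[0,0] for a in s] for t in (275,285,295,305,415,425,435,445)],0)
    print(z,[(int(a),int(b)) for a,b in zip(s,prof)])
E
```

```text
11.4333 [0.53819369 0.10771866 0.12256984] yaw -161.74956569151962 [ 7.97359275e-02  2.24413786e-01 -3.35757971e-01  1.01011029e+00
  2.91697308e-05 -2.38794210e-01]
float (array([521.8,   5. ]), array([100. ,  43.1]), 23.7, (274, 203, 22, 34))
long (array([ 510.2, -263.3]), array([200.1,  72.2]), 23.5, (354, 185, 54, 74))
minnow (array([542.5, 242.8]), array([57.6, 18.5]), 4.0, (194, 203, 8, 21)) (array([492.5, 222.6]), array([160.1,  32.8]), 17.3, (342, 217, 17, 43))
0.03 [(-490, 91), (-487, 91), (-484, 90), (-481, 101), (-478, 107), (-475, 89), (-472, 88), (-469, 96), (-466, 98), (-463, 97), (-460, 96), (-457, 93), (-454, 91), (-451, 90), (-448, 92), (-445, 93), (-442, 91), (-439, 89), (-436, 89), (-433, 79), (-430, 77), (-427, 87), (-424, 80), (-421, 55), (-418, 47), (-415, 47), (-412, 45), (-409, 76), (-406, 105)]
0.04 [(-490, 95), (-487, 92), (-484, 91), (-481, 91), (-478, 103), (-475, 106), (-472, 86), (-469, 90), (-466, 97), (-463, 98), (-460, 96), (-457, 95), (-454, 93), (-451, 90), (-448, 90), (-445, 91), (-442, 92), (-439, 91), (-436, 89), (-433, 88), (-430, 77), (-427, 81), (-424, 87), (-421, 73), (-418, 51), (-415, 48), (-412, 46), (-409, 50), (-406, 90)]
```

The float lies on the mat at (522,5), exactly where released, so the top camera agrees with the robot. The long rest channel centre refines to (511.5,-267). Next: over the minnow.

>>> {"method": "step_arm", "body": {
  "targets": [
    [[0, 0, 0, 0.1, 1, 0, -1], [0, 0, 0, 0.1, 1, 0, -1], [0, 0, 0, 0.1, 1, 0, -1], [0, 0, 0, 0.1, 1, 0, -1], [0, 0, 0, 0.02, 0.86, 0, -1], [0, 0, 0, 0, 0, 0, -1], [0, 0, 0, 0, 0, 0, -1]]
  ]
}}

```text
clock: 12.27
ee_pos: [0.4895, 0.2184, 0.1222]
tool_rot: [0.5, -3.101, 0.001]
contact_force: [0.1, 0.4, -0.3]
grip_width: 0.998
finger_force: 0.0
```

>>> {"method": "step_arm", "body": {
  "targets": [
    [[0, 0, 0, -0.04, 0.05, 1, -1], [0, 0, 0, 0, 0, 1, -1], [0, 0, 0, 0, 0, 1, -1], [0, 0, 0, 0, 0, 0.4, -1], [0, 0, 0, 0, 0, 0, -1], [0, 0, 0, 0, 0, 0, -0.6], [0, 0, 0, 0, 0, 0, -0.3], [0, 0, 0, 0, 0, 0, 0]]
  ],
  "force": 20
}}

```text
clock: 12.93
ee_pos: [0.4922, 0.2205, 0.039]
tool_rot: [-0.498, 3.099, 0.001]
contact_force: [-0.7, 0.4, 0.8]
grip_width: 0.605
finger_force: 0.0
```

>>> {"method": "step_arm", "body": {
  "targets": [
    [[0, 0, 0, 0, 0, 0, 0.05], [0, 0, 0, 0, 0, 0, 0.1], [0, 0, 0, 0, 0, 0, 0.15], [0, 0, 0, 0, 0, 0, 0.2], [0, 0, 0, 0, 0, 0, 0.25], [0, 0, 0, 0, 0, 0, 0.3], [0, 0, 0, 0, 0, 0, 0.4], [0, 0, 0, 0, 0, 0, 0.5]]
  ],
  "force": 20
}}

```text
clock: 13.6
ee_pos: [0.491, 0.2205, 0.0379]
tool_rot: [-0.499, 3.101, -0.0]
contact_force: [-1.0, -0.2, 5.7]
grip_width: 0.392
finger_force: 21.5
```

>>> {"method": "step_arm", "body": {
  "targets": [
    [[0, 0, 0, 0, 0, -0.2, 0.5], [0, 0, 0, 0, 0, -0.6, 0.5], [0, 0, 0, 0, 0, -1, 0.5], [0, 0, 0, 0, 0, -1, 0.5], [0, 0, 0, 0, 0, -1, 0.5], [0, 0, 0, 0.1, -0.4, -0.2, 0.5], [0, 0, 0, 0.3, -0.9, 0, 0.5], [0, 0, 0, 0.3, -1, 0, 0.5]]
  ]
}}

```text
clock: 14.27
ee_pos: [0.4917, 0.16, 0.1372]
tool_rot: [-0.503, 3.101, 0.0]
contact_force: [-0.5, -0.0, -2.5]
grip_width: 0.397
finger_force: 20.8
```

>>> {"method": "step_arm", "body": {
  "targets": [
    [[0, 0, 0, 0.3, -1, 0, 0.5], [0, 0, 0, 0.3, -1, 0, 0.5], [0, 0, 0, 0.3, -1, 0, 0.5], [0, 0, 0, 0.3, -1, 0, 0.5], [0, 0, 0, 0.3, -1, 0, 0.5], [0, 0, 0, 0.3, -1, 0, 0.5], [0, 0, 0, 0.3, -1, 0, 0.5], [0, 0, 0, 0.3, -1, 0, 0.5]]
  ]
}}

```text
clock: 14.93
ee_pos: [0.4961, -0.0498, 0.1359]
tool_rot: [0.499, -3.099, -0.002]
contact_force: [0.0, 0.3, -0.8]
grip_width: 0.396
finger_force: 20.8
```

>>> {"method": "step_arm", "body": {
  "targets": [
    [[0, 0, 0, 0.3, -1, 0, 0.5], [0, 0, 0, 0.3, -1, 0, 0.5], [0, 0, 0, 0.3, -1, 0, 0.5], [0, 0, 0, 0.3, -1, 0, 0.5], [0, 0, 0, 0.3, -1, 0, 0.5], [0, 0, 0, 0.3, -1, 0, 0.5], [0, 0, 0, 0.2, -0.9, 0, 0.5], [0, 0, 0, 0, -0.5, 0, 0.5]]
  ]
}}

```text
clock: 15.6
ee_pos: [0.507, -0.2421, 0.1359]
tool_rot: [0.495, -3.1, -0.001]
contact_force: [0.2, 0.1, -0.9]
grip_width: 0.395
finger_force: 20.7
```

>>> {"method": "step_arm", "body": {
  "targets": [
    [[0, 0, -0.5, 0, 0, 0, 0.5], [0, 0, -0.4, 0, 0, 0, 0.5], [0, 0, 0, 0, 0, 0, 0.5], [0, 0, 0, 0, 0, 0, 0.5]]
  ]
}}

```text
clock: 15.93
ee_pos: [0.5076, -0.2392, 0.1364]
tool_rot: [0.643, -3.074, -0.002]
contact_force: [0.2, -0.6, -1.4]
grip_width: 0.394
finger_force: 20.8
```

```bash
python3 - <<'E'
from m import *
o=env.get_obs();X=R.from_rotvec(o['tool_rot']).as_matrix()[:,0];print(o['clock'],o['ee_pos'],'yaw',np.degrees(np.arctan2(X[1],X[0])))
print('minnow scene',blobs(*BLUE,(120,330,60,260),o['ee_pos'][2]+.012,'scene'))
print('minnow top part',blobs(*BLUE,(330,470,140,300),o['ee_pos'][2]+.012))
f=grab('top');H=cv2.cvtColor(f['pixels'],cv2.COLOR_RGB2HSV);g=H[:,:,2]
print('short',blobs(*WOOD,(180,240,190,275),.03))
y=np.radians(18.3);d=np.array([np.cos(y),np.sin(y)]);n=np.array([-d[1],d[0]])
pr=lambda t,a,z:int(cv2.getRectSubPix(g,(1,1),tuple(map(float,proj(f,np.r_[(d*t+n*a)/1000,z])[0])))[0,0])
for z in(.03,.04):
    print(z,[(a,int(np.mean([pr(t,a,z) for t in(472,478,484,490,572,578,584,589)]))) for a in range(12,98,3)])
print('lengthwise',[(t,int(np.mean([pr(t,a,.03) for a in(45,50,55,60,65)]))) for t in range(455,610,3)])
E
```

```text
15.9333 [ 0.50763318 -0.2391687   0.13639524] yaw -156.35960548979875
minnow scene (array([ 516.2, -236.9]), array([152.4,  40.4]), 30.8, (205, 138, 16, 33))
minnow top part (array([ 551.4, -216.4]), array([60.8, 48.1]), 43.4, (364, 188, 19, 28))
short (array([486.1, 216.1]), array([134. ,  68.1]), 18.4, (190, 209, 38, 52))
0.03 [(12, 94), (15, 88), (18, 59), (21, 43), (24, 44), (27, 78), (30, 105), (33, 106), (36, 102), (39, 104), (42, 105), (45, 104), (48, 102), (51, 101), (54, 100), (57, 103), (60, 106), (63, 106), (66, 105), (69, 94), (72, 75), (75, 63), (78, 66), (81, 98), (84, 103), (87, 103), (90, 127), (93, 132), (96, 130)]
0.04 [(12, 94), (15, 85), (18, 57), (21, 44), (24, 52), (27, 93), (30, 107), (33, 105), (36, 103), (39, 104), (42, 105), (45, 103), (48, 102), (51, 100), (54, 101), (57, 104), (60, 107), (63, 105), (66, 104), (69, 87), (72, 71), (75, 64), (78, 80), (81, 105), (84, 99), (87, 119), (90, 131), (93, 131), (96, 129)]
lengthwise [(455, 87), (458, 85), (461, 73), (464, 74), (467, 95), (470, 101), (473, 101), (476, 102), (479, 101), (482, 102), (485, 101), (488, 101), (491, 102), (494, 103), (497, 103), (500, 102), (503, 102), (506, 101), (509, 102), (512, 103), (515, 103), (518, 103), (521, 104), (524, 103), (527, 103), (530, 104), (533, 104), (536, 105), (539, 105), (542, 104), (545, 105), (548, 105), (551, 105), (554, 104), (557, 104), (560, 105), (563, 106), (566, 105), (569, 105), (572, 105), (575, 105), (578, 106), (581, 107), (584, 107), (587, 105), (590, 106), (593, 111), (596, 124), (599, 130), (602, 129), (605, 129), (608, 129)]
```

Minnow is held squarely. Short rest channel centre measures (486,220). Align over the long rest.

>>> {"method": "step_arm", "body": {
  "targets": [
    [[0, 0, 0, 0.15, -0.55, 0, 0.5], [0, 0, 0, 0.14, -0.54, 0, 0.5], [0, 0, 0, 0, 0, 0, 0.5], [0, 0, 0, 0, 0, 0.8, 0.5], [0, 0, 0, 0, 0, 0.8, 0.5], [0, 0, 0, 0, 0, 0, 0.5], [0, 0, 0, 0, 0, 0, 0.5]]
  ]
}}

```text
clock: 16.72
ee_pos: [0.5115, -0.2674, 0.0962]
tool_rot: [0.644, -3.073, -0.004]
contact_force: [0.0, 0.3, -0.2]
grip_width: 0.397
finger_force: 20.7
```

```bash
python3 - <<'E'
from m import *
o=env.get_obs();X=R.from_rotvec(o['tool_rot']).as_matrix()[:,0];print(o['clock'],o['ee_pos'],'yaw',np.degrees(np.arctan2(X[1],X[0])))
f=grab('top');p=f['pixels'];a=cv2.cvtColor(p[170:270,340:420],cv2.COLOR_RGB2BGR)
s=cv2.cvtColor(grab('scene')['pixels'][110:210,170:260],cv2.COLOR_RGB2BGR)
cv2.imwrite('pics/g3.png',cv2.convertScaleAbs(cv2.resize(np.hstack([a,s]),None,fx=4.5,fy=4.5,interpolation=cv2.INTER_CUBIC),alpha=1.4))
E
```

```text
16.7167 [ 0.51149953 -0.26735498  0.0961982 ] yaw -156.3417423066496
```

View pics/g3.png

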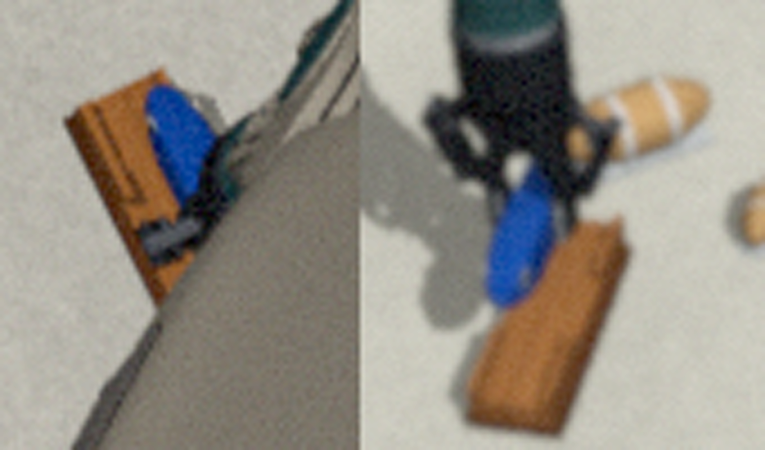

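The minnow's nose lines up with the channel: top crop (170,100)–(205,160) against rest end (70–165,70–120), allowing for its height. Lower it.

>>> {"method": "step_arm", "body": {
  "targets": [
    [[0, 0, 0, 0, 0, 0.7, 0.5], [0, 0, 0, 0, 0, 0.7, 0.5], [0, 0, 0, 0, 0, 0.5, 0.5], [0, 0, 0, 0, 0, 0.2, 0.5], [0, 0, 0, 0, 0, 0, 0.5], [0, 0, 0, 0, 0, 0, 0.5]]
  ]
}}

```text
clock: 17.32
ee_pos: [0.5134, -0.2681, 0.0458]
tool_rot: [-0.645, 3.074, -0.002]
contact_force: [0.2, -0.3, -1.0]
grip_width: 0.396
finger_force: 20.8
```

>>> {"method": "step_arm", "body": {
  "targets": [
    [[0, 0, 0, 0, 0, 0.06, 0.5], [0, 0, 0, 0, 0, 0.06, 0.5], [0, 0, 0, 0, 0, 0.04, 0.5], [0, 0, 0, 0, 0, 0, 0.5], [0, 0, 0, 0, 0, 0, 0.5]]
  ]
}}

```text
clock: 17.73
ee_pos: [0.5127, -0.2677, 0.041]
tool_rot: [-0.645, 3.075, -0.0]
contact_force: [0.1, 0.3, -1.5]
grip_width: 0.397
finger_force: 20.8
```

>>> {"method": "step_arm", "body": {
  "targets": [
    [[0, 0, 0, 0, 0, 0.04, 0.5], [0, 0, 0, 0, 0, 0.04, 0.5], [0, 0, 0, 0, 0, 0, 0.5], [0, 0, 0, 0, 0, 0, 0.5]]
  ]
}}

```text
clock: 18.07
ee_pos: [0.5125, -0.2676, 0.0387]
tool_rot: [0.645, -3.074, -0.0]
contact_force: [0.0, 0.1, -1.8]
grip_width: 0.392
finger_force: 20.8
```

>>> {"method": "step_arm", "body": {
  "targets": [
    [[0, 0, 0, 0, 0, 0.04, 0.5], [0, 0, 0, 0, 0, 0, 0.5], [0, 0, 0, 0, 0, 0, 0.5]]
  ]
}}

```text
clock: 18.32
ee_pos: [0.5127, -0.2677, 0.038]
tool_rot: [-0.645, 3.075, -0.0]
contact_force: [0.0, 0.2, 0.2]
grip_width: 0.393
finger_force: 20.9
```

Just touching at the expected height (0.038). A hair more to settle it, then release.

>>> {"method": "step_arm", "body": {
  "targets": [
    [[0, 0, 0, 0, 0, 0.02, 0.5], [0, 0, 0, 0, 0, 0, 0.5], [0, 0, 0, 0, 0, 0, 0.2], [0, 0, 0, 0, 0, 0, 0.1], [0, 0, 0, 0, 0, 0, -0.2], [0, 0, 0, 0, 0, 0, -0.6], [0, 0, 0, 0, 0, 0, -1], [0, 0, 0, 0, 0, 0, -1]]
  ]
}}

```text
clock: 18.98
ee_pos: [0.5126, -0.2676, 0.0371]
tool_rot: [0.645, -3.075, -0.0]
contact_force: [-0.5, 0.6, -0.1]
grip_width: 0.985
finger_force: 0.0
```

>>> {"method": "step_arm", "body": {
  "targets": [
    [[0, 0, 0, 0, 0, -0.5, -1], [0, 0, 0, 0, 0, -1, -1], [0, 0, 0, 0, 0, -1, -1], [0, 0, 0, 0, 0, -1, -1], [0, 0, 0, -0.4, 0.9, -0.2, -1], [0, 0, 0, -0.4, 0.9, 0, -1], [0, 0, 0, -0.4, 0.9, 0, -1], [0, 0, 0, -0.4, 0.9, 0, -1]]
  ]
}}

```text
clock: 19.65
ee_pos: [0.5132, -0.1684, 0.1302]
tool_rot: [-0.644, 3.074, -0.001]
contact_force: [-0.3, -0.0, 0.4]
grip_width: 1.005
finger_force: 0.0
```

>>> {"method": "step_arm", "body": {
  "targets": [
    [[0, 0, 0, -0.4, 0.9, 0, -1], [0, 0, 0, -0.4, 0.9, 0, -1], [0, 0, 0, -0.4, 0.9, 0, -1], [0, 0, 0, -0.4, 0.9, 0, -1], [0, 0, 0, -0.4, 0.9, 0, -1], [0, 0, 0, -0.4, 0.9, 0, -1], [0, 0, 0, 0, 0, 0, -1], [0, 0, 0, 0, 0, 0, -1]]
  ]
}}

```text
clock: 20.32
ee_pos: [0.5136, -0.0205, 0.1297]
tool_rot: [0.649, -3.074, 0.0]
contact_force: [-1.0, -0.4, 0.0]
grip_width: 1.006
finger_force: 0.0
```

```bash
python3 - <<'E'
from m import *
o=env.get_obs();X=R.from_rotvec(o['tool_rot']).as_matrix()[:,0];print(o['clock'],o['ee_pos'],'yaw',np.degrees(np.arctan2(X[1],X[0])))
c=blobs(*BLUE,(345,412,170,265),.045);y=np.radians(23.7);d=np.array([np.cos(y),np.sin(y)]);print('minnow',c,'t',c[0]@d-361,'s',c[0]@[-d[1],d[0]]+450)
E
```

```text
20.3167 [ 0.51360082 -0.02051049  0.12971165] yaw -156.17153473839417
minnow (array([ 512. , -271.6]), array([170.6,  38.4]), 24.0, (369, 192, 31, 58)) t -1.3497683499034565 s -4.4912219988763695
```

```bash
python3 - <<'E'
from m import *
f=grab('top');H=cv2.cvtColor(f['pixels'],cv2.COLOR_RGB2HSV)
y=np.radians(23.7);d=np.array([np.cos(y),np.sin(y)]);n=np.array([-d[1],d[0]])
for z in(.03,.05,.072):
  print(z)
  for t in(340,361,385):
    r=[]
    for a in range(-30,31,3):
        q=proj(f,np.r_[(d*t+n*(a-450))/1000,z])[0];h=H[int(round(q[1])),int(round(q[0]))];r.append(f"{a}:{h[0]}/{h[1]}/{h[2]}")
    print(t,r) if z==.05 else None
for lo in(60,90,130): print(blobs((100,150,lo),(130,255,255),(345,412,170,265),.045)[:3])
for z in(.045,.06):
  for b,c in(((180,250,130,215),'scene'),): 
    k=blobs(*BLUE,b,z,c);print(k,'t',k[0]@d-361,'s',k[0]@n+450)
E
```

```text
0.03
0.05
340 ['-30:30/24/86', '-27:21/41/80', '-24:133/95/43', '-21:109/249/85', '-18:108/240/99', '-15:107/245/102', '-12:108/248/105', '-9:108/241/106', '-6:108/227/110', '-3:108/238/107', '0:111/204/111', '3:108/237/111', '6:110/211/109', '9:109/255/93', '12:114/195/72', '15:113/166/43', '18:10/162/41', '21:13/166/63', '24:16/232/66', '27:14/202/62', '30:10/174/69']
361 ['-30:30/19/82', '-27:23/25/82', '-24:15/121/55', '-21:119/155/66', '-18:107/255/102', '-15:111/209/106', '-12:107/248/102', '-9:107/245/106', '-6:110/231/96', '-3:107/243/109', '0:109/222/108', '3:107/230/111', '6:109/219/107', '9:109/225/84', '12:108/227/63', '15:166/71/54', '18:11/172/98', '21:14/178/106', '24:13/178/102', '27:14/168/103', '30:14/178/106']
385 ['-30:17/20/88', '-27:19/33/85', '-24:10/82/56', '-21:119/165/68', '-18:108/255/98', '-15:108/248/103', '-12:108/255/106', '-9:108/229/106', '-6:108/255/105', '-3:111/227/108', '0:108/220/108', '3:110/199/113', '6:107/253/103', '9:110/255/74', '12:109/235/64', '15:6/105/73', '18:12/178/99', '21:13/176/103', '24:15/194/100', '27:13/180/105', '30:13/180/105']
0.072
(array([ 521.4, -267.9]), array([149.,  36.]), 24.0)
(array([ 523.6, -268.7]), array([145. ,  29.3]), 23.9)Traceback (most recent call last):
  File "<stdin>", line 11, in <module>
  File "m.py", line 7, in blobs
    c=max(cv2.findContours(k,cv2.RETR_EXTERNAL,cv2.CHAIN_APPROX_NONE)[0],key=cv2.contourArea)
ValueError: max() iterable argument is empty
```

The minnow sits down in the channel (contact came at the flat height): about 3 mm off the channel centre of ±6 mm play, lengthwise within 2 mm of centre, aligned within 0.3°. Next: fetch the float from the mat.

>>> {"method": "step_arm", "body": {
  "targets": [
    [[0, 0, 0, -0.7, 0.81, 0, -1], [0, 0, 0, 0, 0, 0, -1], [0, 0, 0, 0, 0, 1, -1], [0, 0, 0, 0, 0, 1, -1], [0, 0, 0, 0, 0, 0, -1], [0, 0, 0, 0, 0, 0, -1]]
  ]
}}

```text
clock: 21.07
ee_pos: [0.5199, 0.0037, 0.0786]
tool_rot: [0.643, -3.071, -0.002]
contact_force: [0.7, 0.2, -0.3]
grip_width: 0.999
finger_force: 0.0
```

>>> {"method": "step_arm", "body": {
  "targets": [
    [[0, 0, 0, -0.04, 0.03, 1, -1], [0, 0, 0, 0, 0, 1, -1], [0, 0, 0, 0, 0, 0.5, -1], [0, 0, 0, 0, 0, 0.18, -1], [0, 0, 0, 0, 0, 0, -0.6], [0, 0, 0, 0, 0, 0, -0.4], [0, 0, 0, 0, 0, 0, -0.2], [0, 0, 0, 0, 0, 0, -0.15]]
  ]
}}

```text
clock: 21.73
ee_pos: [0.5238, 0.005, 0.0144]
tool_rot: [-0.644, 3.072, -0.002]
contact_force: [0.3, -0.2, 0.4]
grip_width: 0.57
finger_force: 0.0
```

>>> {"method": "step_arm", "body": {
  "targets": [
    [[0, 0, 0, 0, 0, 0, -0.1], [0, 0, 0, 0, 0, 0, -0.05], [0, 0, 0, 0, 0, 0, 0], [0, 0, 0, 0, 0, 0, 0.05], [0, 0, 0, 0, 0, 0, 0.1], [0, 0, 0, 0, 0, 0, 0.3]]
  ],
  "force": 20
}}

```text
clock: 22.23
ee_pos: [0.5229, 0.0052, 0.0137]
tool_rot: [-0.645, 3.074, -0.0]
contact_force: [-1.7, -0.5, 6.2]
grip_width: 0.507
finger_force: 20.2
```

>>> {"method": "step_arm", "body": {
  "targets": [
    [[0, 0, 0, 0, 0, -0.2, 0.3], [0, 0, 0, 0, 0, -0.6, 0.3], [0, 0, 0, 0, 0, -1, 0.3], [0, 0, 0, 0, 0, -1, 0.3], [0, 0, 0, 0, 0, -1, 0.3], [0, 0, 0, -0.1, 0.4, -0.6, 0.3], [0, 0, 0, -0.2, 0.9, 0, 0.3], [0, 0, 0, -0.2, 0.9, 0, 0.3]]
  ]
}}

```text
clock: 22.9
ee_pos: [0.5129, 0.0607, 0.1246]
tool_rot: [-0.641, 3.072, -0.001]
contact_force: [0.1, 0.2, -0.9]
grip_width: 0.511
finger_force: 20.8
```

>>> {"method": "step_arm", "body": {
  "targets": [
    [[0, 0, 0, -0.25, 0.95, 0, 0.3], [0, 0, 0, -0.25, 0.95, 0, 0.3], [0, 0, 0, -0.25, 0.95, 0, 0.3], [0, 0, 0, -0.25, 0.95, 0, 0.3], [0, 0, 0, -0.25, 0.95, 0, 0.3], [0, 0, 0, -0.25, 0.95, 0, 0.3], [0, 0, 0, -0.13, 0.55, 0, 0.3], [0, 0, 0.5, 0, 0, 0, 0.3]]
  ]
}}

```text
clock: 23.57
ee_pos: [0.4852, 0.2226, 0.1227]
tool_rot: [0.568, -3.089, -0.002]
contact_force: [0.7, 0.5, -1.9]
grip_width: 0.509
finger_force: 20.8
```

>>> {"method": "step_arm", "body": {
  "targets": [
    [[0, 0, 0.4, 0, 0, 0, 0.3], [0, 0, 0, 0, 0, 0, 0.3], [0, 0, 0, 0, 0, 0, 0.3]]
  ]
}}

```text
clock: 23.82
ee_pos: [0.4858, 0.22, 0.1226]
tool_rot: [0.501, -3.101, 0.0]
contact_force: [0.3, 0.4, -0.8]
grip_width: 0.507
finger_force: 20.8
```

>>> {"method": "step_arm", "body": {
  "targets": [
    [[0, 0, 0, 0, 0, 1, 0.3], [0, 0, 0, 0, 0, 1, 0.3], [0, 0, 0, 0, 0, 0.6, 0.3], [0, 0, 0, 0, 0, 0.4, 0.3], [0, 0, 0, 0, 0, 0.1, 0.3], [0, 0, 0, 0, 0, 0, 0.3], [0, 0, 0, 0, 0, 0, 0.3]]
  ]
}}

```text
clock: 24.4
ee_pos: [0.487, 0.2202, 0.0461]
tool_rot: [-0.499, 3.1, 0.0]
contact_force: [0.5, 0.1, -0.6]
grip_width: 0.507
finger_force: 20.8
```

>>> {"method": "step_arm", "body": {
  "targets": [
    [[0, 0, 0, 0, 0, 0.04, 0.3], [0, 0, 0, 0, 0, 0.04, 0.3], [0, 0, 0, 0, 0, 0, 0.3], [0, 0, 0, 0, 0, 0, 0.3]]
  ]
}}

```text
clock: 24.73
ee_pos: [0.4865, 0.2202, 0.0438]
tool_rot: [-0.499, 3.101, 0.0]
contact_force: [-0.5, 0.7, -0.3]
grip_width: 0.506
finger_force: 20.8
```

>>> {"method": "step_arm", "body": {
  "targets": [
    [[0, 0, 0, 0, 0, 0.04, 0.3], [0, 0, 0, 0, 0, 0.04, 0.3], [0, 0, 0, 0, 0, 0.03, 0.3], [0, 0, 0, 0, 0, 0, 0.3], [0, 0, 0, 0, 0, 0, 0.3]]
  ]
}}

```text
clock: 25.15
ee_pos: [0.486, 0.22, 0.0404]
tool_rot: [0.499, -3.101, 0.0]
contact_force: [-0.8, 0.3, -0.8]
grip_width: 0.505
finger_force: 20.8
```

>>> {"method": "step_arm", "body": {
  "targets": [
    [[0, 0, 0, 0, 0, 0.04, 0.3], [0, 0, 0, 0, 0, 0, 0.3], [0, 0, 0, 0, 0, 0, 0.3]]
  ]
}}

```text
clock: 25.4
ee_pos: [0.4863, 0.2201, 0.0398]
tool_rot: [-0.499, 3.101, 0.0]
contact_force: [-0.1, -0.2, 1.4]
grip_width: 0.505
finger_force: 20.9
```

Touching at the expected height (0.0398). Settle, release, and retreat.

>>> {"method": "step_arm", "body": {
  "targets": [
    [[0, 0, 0, 0, 0, 0.02, 0.3], [0, 0, 0, 0, 0, 0, 0.3], [0, 0, 0, 0, 0, 0, 0], [0, 0, 0, 0, 0, 0, -0.1], [0, 0, 0, 0, 0, 0, -0.4], [0, 0, 0, 0, 0, 0, -0.8], [0, 0, 0, 0, 0, 0, -1], [0, 0, 0, 0, 0, 0, -1]]
  ]
}}

```text
clock: 26.07
ee_pos: [0.4861, 0.22, 0.0389]
tool_rot: [0.499, -3.101, 0.0]
contact_force: [-0.1, -1.3, -0.7]
grip_width: 0.998
finger_force: 0.0
```

>>> {"method": "step_arm", "body": {
  "targets": [
    [[0, 0, 0, 0, 0, -0.5, -1], [0, 0, 0, 0, 0, -1, -1], [0, 0, 0, 0, 0, -1, -1], [0, 0, 0, 0, 0, -1, -1], [0, 0, 0, 0, -0.8, -1, -1], [0, 0, 0, 0, -1, 0, -1], [0, 0, 0, 0, -1, 0, -1], [0, 0, 0, 0, -1, 0, -1]]
  ]
}}

```text
clock: 26.73
ee_pos: [0.5167, 0.1292, 0.1525]
tool_rot: [-0.5, 3.1, -0.0]
contact_force: [-0.4, 0.2, 1.1]
grip_width: 1.001
finger_force: 0.0
```

>>> {"method": "step_arm", "body": {
  "targets": [
    [[0, 0, 0, 0.3, -1, 0, -1], [0, 0, 0, 0.3, -1, 0, -1], [0, 0, 0, 0.3, -1, 0, -1], [0, 0, 0, 0.3, -0.8, 0, -1], [0, 0, 0, 0, 0, 0, -1], [0, 0, 0, 0, 0, 0, -1]]
  ]
}}

```text
clock: 27.23
ee_pos: [0.5172, 0.0295, 0.1515]
tool_rot: [0.496, -3.102, -0.001]
contact_force: [-0.3, 0.1, -0.8]
grip_width: 0.997
finger_force: 0.0
```

```bash
python3 - <<'E'
from m import *
o=env.get_obs();print(o['clock'],o['ee_pos'],o['joint_velocities'].round(3))
f=grab('top');fs=grab('scene');B=lambda p:cv2.cvtColor(p,cv2.COLOR_RGB2BGR)
pp=[cv2.resize(B(q),(390,290),interpolation=cv2.INTER_CUBIC) for q in(f['pixels'][190:270,175:283],f['pixels'][180:260,330:438],fs['pixels'][200:275,310:411],fs['pixels'][140:215,165:266])]
cv2.imwrite('pics/end.png',cv2.convertScaleAbs(np.vstack([np.hstack(pp[:2]),np.hstack(pp[2:])]),alpha=1.5))
E
```

```text
27.2333 [0.51723381 0.02947613 0.15146132] [ 0.031 -0.001  0.001  0.001  0.005  0.003]
```

View pics/end.png

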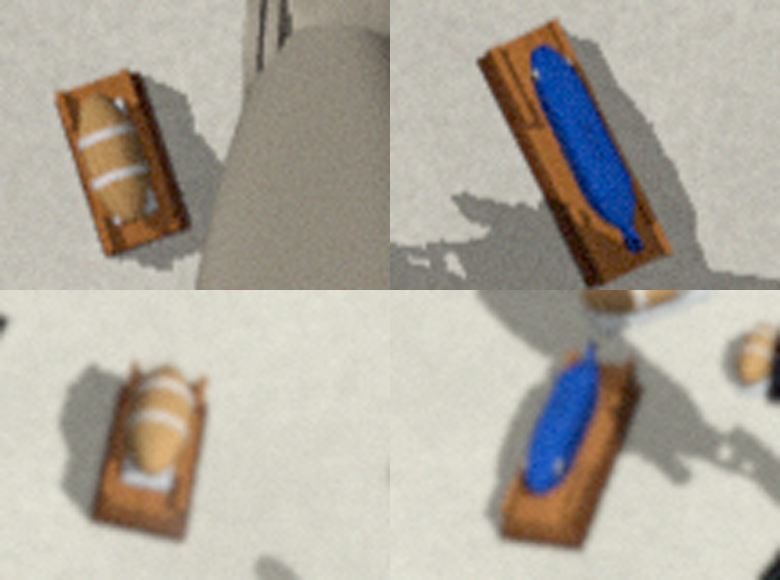

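Final crops: the float lies in the short rest (top crop ~(112,155)), aligned and inside both ends. The minnow lies in the long rest (nose (545,50), tail (633,243)), inside both ends and between the cheeks. Handing in.

```bash
python3 -c "
from station import env
print(env.finish_job())"
```

```text
the job is handed in; nothing more can be done
None
```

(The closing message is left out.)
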